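# Push the burnt cookie through the reject-box flap

## Task

Reject the dark burnt cookie without picking it up: push the red self-closing flap of the reject box in with one finger and, while that finger keeps it open, push the burnt cookie off the white inspection plate with the other finger so that it drops into the box. The cookie is brittle, so do not pinch it, lift it or shove it against the flap. Then take the fingers out so that the flap springs shut, and leave the golden good cookies and everything else on the table where they are.

Things in the scene. Friction and masses are not known exactly. Their poses are not given: they have to be found in the camera images.
- lip (a point): on the fixed stainless reject box (301 x 250 mm): middle of the plate's lip, the edge of the white inspection plate at the foot of the red flap, at the height of the plate's top (120 mm above the table). x is level and points the way the cookie is pushed, from the plate through the flap into the box; y runs along the lip; z is up. The level plate covers x -135 to -3 mm, y -119 to 119
- hinge (a point): middle of the flap's hinge line, 121 mm beyond the lip along its x and 49 mm above it; axes as lip. Behind it is the box's flat top, 53 mm above the plate, 45 mm deep (spring and knuckles on the hinge stand to 56 mm above the plate). The plate's two sides have rails 7 mm high; its outer end is open
- bin_floor (a point): middle of the box's hollow inside under the flap, on its floor 108 mm below the plate's top; axes as lip. The hollow runs under the plate too. What passes the lip while the flap is pushed in drops to this floor
- flap (a joint): red spring flap, 3 mm plate, 130 mm long, 234 mm wide, hinged on its upper edge. 0 = shut, sloping up from the lip at 22 degrees; grows (rad) as its lower edge is pushed in and down; stop at 1.0. Moment to open: 0.35 N m at first, 0.9 at the stop; springs shut when let go. A fingertip moved level along +x of lip just over the plate rides onto it and pushes it in as it goes
- flap_mid (a point): middle of the flap's outer face (it moves with the flap)
- burnt_cookie: round almost black (burnt) cookie, 46 mm across and 12 mm thick, about 20 g, lying flat; origin at the centre of its underside. It starts on the inspection plate, its centre 47 to 70 mm before the lip; it is the thing to push into the box
- good_cookie_1: round golden brown cookie, 46 mm across and 12 mm thick, about 20 g, lying flat; origin at the centre of its underside, also on the inspection plate, its centre at least 60 mm to the side of the burnt one's; leave it alone
- good_cookie_2: round golden brown cookie, 46 mm across and 12 mm thick, about 20 g, lying flat; origin at the centre of its underside, also on the inspection plate, its centre at least 60 mm to the side of the burnt one's; leave it alone
- jar_1: clear screw-top jar of cookies, 82 mm across (gold cap 87 mm), 130 mm tall, standing; origin at the centre of its underside; leave it alone
- jar_2: clear screw-top jar of cookies, 82 mm across (gold cap 87 mm), 130 mm tall, standing; origin at the centre of its underside; leave it alone
- open_jar: clear jar of cookies without its cap, 82 mm across, 114 mm tall, standing; origin at the centre of its underside; leave it alone
- loose_lid: gold jar cap lying on the table, 87 mm across, 18 mm high; origin at the centre of its underside; leave it alone
- spatula: spatula lying on the table; leave it alone

How it is judged (in metres and radians):
On the way, in this order (a step that is already met when the one before it is completed fails the run):
1. one finger holds the flap pushed in (over 0.25 rad) while the other touches the burnt cookie, still on the plate (value of joint flap above 0.25 rad and contact force between the fingers and flap above 0.3 N and z of burnt_cookie in the frame of lip above -0.004 m and contact force between the fingers and burnt_cookie above 0.01 N), for 0.05 s.
2. the burnt cookie drops past the lip (20 mm below the plate) while a finger still holds the flap in (value of joint flap above 0.25 rad and contact force between the fingers and flap above 0.3 N and z of burnt_cookie in the frame of lip below -0.02 m), for 0.05 s.
At the end, for the whole second after the job is handed in: The burnt cookie lies at rest (under 20 mm/s) inside the box, at least 55 mm below the plate; the flap is shut (within 0.04 rad); the good cookies are within 12 mm, the jars and the loose cap within 15 mm and the spatula within 20 mm of where they were (z of burnt_cookie in the frame of lip between -0.115 and -0.055 m and x of burnt_cookie in the frame of lip between -0.135 and 0.165 m and y of burnt_cookie in the frame of lip between -0.125 and 0.125 m and linear speed of burnt_cookie below 0.02 m/s and value of joint flap below 0.04 rad and distance of each of good_cookie_1, good_cookie_2 from where it was at the start of the episode below 0.012 m and distance of each of jar_1, jar_2, open_jar, loose_lid from where it was at the start of the episode below 0.015 m and distance of spatula from where it was at the start of the episode below 0.02 m); the robot touches nothing.
It fails at once if the burnt cookie is lifted (underside over 15 mm above the plate) (z of burnt_cookie in the frame of lip above 0.015 m).
It fails at once if the burnt cookie is pinched or crushed (over 6 N from the fingers) (contact force between the fingers and burnt_cookie above 6 N).
It fails at once if the burnt cookie is shoved against the flap (over 2 N, while on the plate) (z of burnt_cookie in the frame of lip above -0.004 m and contact force between burnt_cookie and flap above 2 N).
It fails at once if a good cookie is moved more than 12 mm (distance of any of good_cookie_1, good_cookie_2 from where it was at the start of the episode above 0.012 m).
It fails at once if a jar, the loose cap or the spatula is disturbed (distance of any of jar_1, jar_2, open_jar, loose_lid from where it was at the start of the episode above 0.015 m or distance of spatula from where it was at the start of the episode above 0.02 m).
It also fails if it takes over 35 s, if anything falls off the work surface, if the arm or the gripper's body presses on something with over 40 N, if the wrist force passes 120 N, or if a joint passes its speed limit or range.

## Robot

A 6-joint arm with a two-finger parallel gripper is mounted at the origin on the work surface. World frame = base frame: x ahead of the robot, y to its left, z up, the work surface at z = 0. Lengths are in mm, angles in rad, forces in N, time in s.
With the tool pointing down it reaches from about 350 to 775 mm from the base axis. Payload 7.3 kg.
Tool frame: the origin (TCP) lies midway between the tips of the shut fingers; the grasp point (between the pads) lies 19 mm behind it; x points along the fingers, y is the direction in which the jaws open and shut, and the axes are right-handed (so a half turn about x gives the same grasp; the last joint's range is limited). The gripper opens to 92 mm and grips with 3 to 60 N. Pads are 19 mm wide; open, the fingers measure 130 mm over their backs; the gripper's body (75 mm by 190 mm) begins 47 mm behind the grasp point.
Start: joints at [0.982, 0.342, 1.524, -0, 1.275, -0.146], TCP at [224.936, 474.393, 226.741] pointing down, gripper open.
Joint ranges: [-2.53, 2.53], [-0.77, 2.02], [0.04, 2.7], [-1, 4.14], [0.28, 2.66], [-3.11, 3.11]. Speed limits (rad/s): [2.57, 2.57, 3.14, 3.14, 3.14, 3.14].

## Interface

Orientations are given as [roll, pitch, yaw] about the fixed x, y, z axes, in that order (R = Rz(yaw) Ry(pitch) Rx(roll)).
In Python, from plant import bot gives the robot as it stands. The module is installed in compiled form; this text tells all that it offers.
- The arm moves only by the shell command python3 -m handwheel 'ROWS' [OPENING]. ROWS is JSON, a list that holds one entry, the list of rows, each a list of 4 numbers: the shift along the tool's x, y, z in cm, then the turn about the tool's x in rad. A call has 1 to 8 rows; each row shifts and turns the commanded pose from where the row before left it, along the tool's axes as they then stand; what a row does not reach is not made up. A row lasts 1/12 s, in which the tool goes at most 41.7 mm and 7.16 degrees, less where a joint would pass 70% of its speed; a pose out of reach is approached as far as the arm can. A call is refused whole if a number of a shift passes 4.17 or a number of a turn 0.125, either way. A call with a gripper value outside its range is refused whole. OPENING is the opening, from 0 (shut) to 1 (fully open), set as the call begins (- or left out, the last holds). The fingers move at their own pace and stop on an object; the grip force is fixed at half the most. Time passes only in rows, so rows that do not move let the fingers close. It gives the time, the measured TCP pose, the force and the opening at its end, in the units of the state.
- bot.get_obs(): the state, without advancing time (a new reading comes with each control period).
- bot.capture(name): name is "side" or "top" or "wrist"; returns (picture, depth): 480x640x3 uint8, red, green, blue; 480x640 float32, mm along the optical axis (not along the pixel's ray), 0 where there is no reading.
- bot.camera_model(name): a dict with "fx", "fy", "cx", "cy" (pixels), "position" and "rotation" of the camera in the world. Camera axes: x right, y down, z forward; pixel columns grow to the right and rows downward; lengths in mm; the calibration is good to about 2 mm. A picture is of the moment at which its call begins: read the wrist's pose just before it. camera_model takes no time and is no camera call; for the wrist camera it gives the pose at the moment of the call.
- bot.close_job(): hands the job in, once; it reports no verdict.
Trained networks look in the newest picture that a camera, given by its name, has taken for a name from the list of things; names that differ only in an ending like _2 or _b are one class to them, and where a whole thing is asked for, a point or a joint stands for the part that bears it (a point fixed in the world has none). Each returns a list of dicts, best first, with "conf" (0 to 1); they miss things now and then, are a little off and sometimes report something else, mostly with a low value. They report only what shows in the picture. A call takes as long as a camera call.
- bot.find_in(camera, label): "bbox" ([left, top, width, height] in pixels, round what is visible of it).
- bot.spot_point(camera, label): "point" ([column, row] in pixels: a listed point, or the origin of a listed thing).
The state is a dict: "time": time; "joint_positions": joint angles; "dq": joint speeds; "tau": joint torques, N m; "tool_pos": TCP position; "tcp_rot": TCP orientation; "contact_force": force on the tool from outside, world axes, zero at the start; "moment": the same for the moment, N m; "grip_width": finger opening in mm.
Only numpy, scipy, OpenCV 4.12 (cv2) and the standard library are available. Lean on these libraries where they do the work, as an engineer would, in place of code of your own. Each camera call takes 0.05 s, during which the arm holds its last target.

## Working session

There is one attempt and no reset: what is moved stays moved. The work goes in short steps, Python scripts to look and compute and a shell command to move; the robot and the scene stay as the last step left them, time stands still between calls to the robot, and variables do not carry over. Pictures are saved under pics/ and viewed, and the job is handed in when it is done.

```bash
mkdir -p pics; cat > h.py <<'E'
import numpy as np, cv2, json
from plant import bot
def snap(n,tag):
    m=bot.camera_model(n); p,d=bot.capture(n); cv2.imwrite(f'pics/{tag}.png',p[:,:,::-1]); np.savez(f'pics/{tag}.npz',d=d,**{k:np.array(v) for k,v in m.items()}); return p,d,m
def px(m,u,v,z):
    c=np.array([(u-m['cx'])/m['fx'],(v-m['cy'])/m['fy'],1.])*z
    return np.array(m['rotation'])@c+np.array(m['position'])
def proj(m,P):
    c=np.array(m['rotation']).T@(np.array(P)-np.array(m['position'])); return c[0]/c[2]*m['fx']+m['cx'],c[1]/c[2]*m['fy']+m['cy']
E
python3 - <<'E'
from h import *
print(bot.get_obs())
for n in ['top','side','wrist']:
    p,d,m=snap(n,n+'1'); print(n,m)
    for l in ['lip','hinge','burnt_cookie','good_cookie_1','flap_mid','jar_1','open_jar','loose_lid','spatula']:
        r=bot.spot_point(n,l)
        for q in r[:3]:
            u,v=q['point'];iu,iv=int(round(u)),int(round(v))
            z=d[iv,iu] if 0<=iv<480 and 0<=iu<640 else 0
            print(l,round(q['conf'],2),iu,iv,px(m,u,v,z).round(0) if z else None)
print(bot.get_obs()['time'])
E
```

```text
{'time': 0.0, 'joint_positions': array([ 9.81989667e-01,  3.42712465e-01,  1.52503562e+00,  2.79384974e-05,
        1.27542603e+00, -1.46022097e-01]), 'dq': array([-0.00085391,  0.00149544, -0.00172897, -0.00218864, -0.00059401,
       -0.00108698]), 'tau': array([-9.40359168e-04, -4.31235158e+01, -2.44225538e+01,  7.18916254e-02,
        5.57947950e-02, -1.78237515e-04]), 'tool_pos': array([224.68476997, 474.02221528, 226.04381114]), 'tcp_rot': array([-1.73370984,  1.56921464, -2.17650255]), 'contact_force': array([ 0.28722663,  1.28602428, -0.32505445]), 'moment': array([-0.0601966 , -0.00460343,  0.00526227]), 'grip_width': 91.73141214794163}
top {'fx': 455.6143543857285, 'fy': 455.6143543857285, 'cx': 320.7661943864015, 'cy': 234.30679263160795, 'position': array([ 343.93065091,   88.64521107, 1074.71122765]), 'rotation': array([-3.01525559,  0.01581303, -1.57699298])}
lip 0.6 384 194 [-1588. -1844.  -858.]
hinge 0.58 333 191 [-1183. -1438.  -452.]
burnt_cookie 0.69 411 159 [-1758. -2013. -1027.]
good_cookie_1 0.87 410 189 [-1741. -1997. -1011.]
good_cookie_1 0.57 418 226 [-1772.
[... 660 characters left out ...]
 -926.  -968.]
good_cookie_1 0.58 310 199 [-2153.  -905.  -947.]
jar_1 0.69 253 316 [-2269. -1021. -1063.]
jar_1 0.65 198 289 [-2946. -1697. -1739.]
open_jar 0.91 257 372 [-2729. -1481. -1523.]
open_jar 0.24 198 288 [-2925. -1677. -1719.]
loose_lid 0.95 338 347 [-3381. -2132. -2174.]
loose_lid 0.55 200 289 [-2942. -1693. -1735.]
spatula 0.9 430 212 [-5241. -3992. -4035.]
wrist {'fx': 383.3729112622953, 'fy': 383.3729112622953, 'cx': 316.89854849086004, 'cy': 239.44047790145868, 'position': array([163.34720613, 503.83821899, 384.90830627]), 'rotation': array([ 2.88626538e+00, -1.64847454e-04,  1.12834184e+00])}
open_jar 0.78 376 283 [639. 979. 860.]
loose_lid 0.56 184 266 [211. 552. 433.]
1.5
```

```bash
cat >> h.py <<'E'
from scipy.spatial.transform import Rotation as Ro
_p,_j=px,proj
def fix(m):
    m=dict(m); r=np.array(m['rotation'])
    if r.shape==(3,): m['rotation']=Ro.from_euler('xyz',r).as_matrix()
    return m
def px(m,u,v,z): return _p(fix(m),u,v,z)
def proj(m,P): return _j(fix(m),P)
def load(tag):
    f=np.load(f'pics/{tag}.npz'); return f['d'],{k:f[k] for k in f if k!='d'}
E
python3 - <<'E'
from h import *
D={'top':dict(lip=(384,194),hinge=(333,191),burnt=(411,159),g1=(410,189),g2=(418,226),g3=(413,156),fm=(363,194),j1=(210,168),j2=(210,247),oj=(153,301),ll=(228,347),sp=(505,322)),'side':dict(lip=(314,195),g=(310,199),j1=(253,316),j2=(198,289),oj=(257,372),ll=(338,347),sp=(430,212))}
for n in D:
    d,m=load(n+'1')
    for k,(u,v) in D[n].items(): print(n,k,px(m,u,v,d[v,u]).round(0))
E
```

```text
top lip [550. -32. 123.]
top hinge [546.  77. 173.]
top burnt [623. -90. 133.]
top g1 [559. -86. 131.]
top g2 [ 480. -100.  130.]
top g3 [631. -95. 129.]
top fm [546.  14. 143.]
top j1 [619. 348.  95.]
top j2 [439. 335. 130.]
top oj [328. 457. 112.]
top ll [222. 317.  20.]
top sp [ 273. -319.    0.]
side lip [156. 488. 548.]
side g [157. 496. 545.]
side j1 [238. 566. 302.]
side j2 [614. 400.  36.]
side oj [293. 522.  58.]
side ll [206. 337.  23.]
side sp [ 284. -310.   16.]
```

View pics/top1.png

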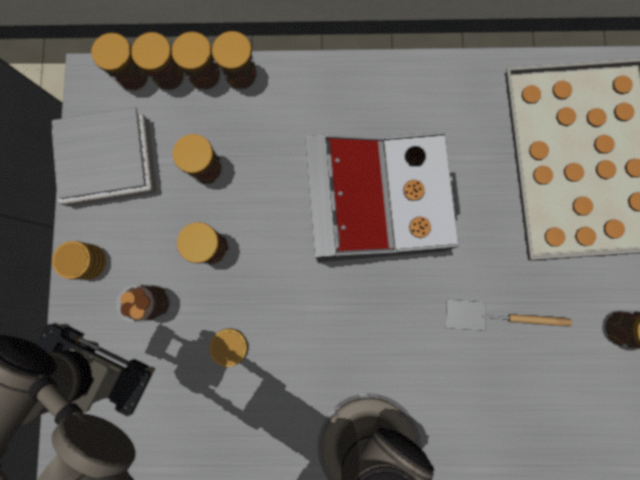

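View pics/side1.png

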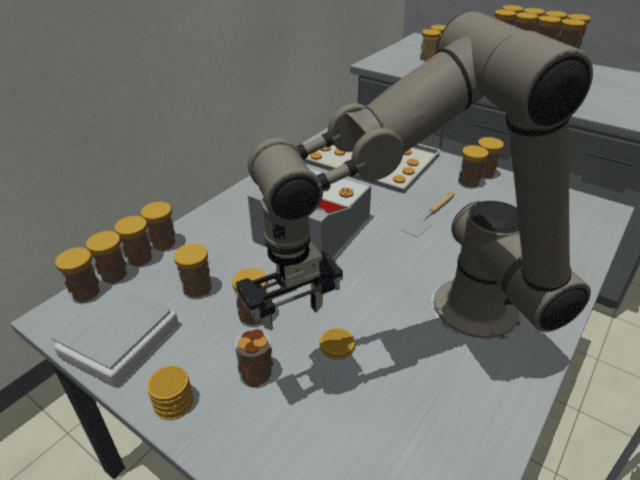

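The top view shows the burnt cookie at about (415,156), good cookies at (414,190) and (419,227), and the red flap to the left at columns 330–390. The push direction is therefore roughly world +y. Next I'll work out the lip frame and the move that puts the wrist camera over the plate.

```bash
cat > meas.py <<'E'
from h import *
import sys
def cloud(d,m):
    m=fix(m); v,u=np.mgrid[:480,:640]
    c=np.stack([(u-m['cx'])/m['fx'],(v-m['cy'])/m['fy'],np.ones_like(u,float)],-1)*d[...,None]
    return c@m['rotation'].T+m['position']
def run(tag):
    d,m=load(tag); im=cv2.imread(f'pics/{tag}.png'); W=cloud(d,m)
    hsv=cv2.cvtColor(im,cv2.COLOR_BGR2HSV)
    inb=(W[...,2]>105)&(W[...,2]<190)&(W[...,0]>380)&(W[...,0]<720)&(W[...,1]>-200)&(W[...,1]<130)&(d>0)
    red=inb&((hsv[...,0]<6)|(hsv[...,0]>174))&(hsv[...,1]>150)&(hsv[...,2]>60)
    red=cv2.morphologyEx(red.astype(np.uint8),cv2.MORPH_OPEN,np.ones((3,3)))>0
    R=W[red]; print('red n',len(R),R.min(0).round(),R.max(0).round())
    n=np.linalg.svd(R-R.mean(0),full_matrices=False)[2][2]; n*=np.sign(n[2]); print('flap centre',R.mean(0).round(1),'normal',n.round(3),'slope deg',np.degrees(np.arccos(n[2])).round(1))
    (c,s,a)=cv2.minAreaRect(R[:,:2].astype(np.float32)); print('red rect',c,s,a)
    white=inb&(hsv[...,1]<45)&(hsv[...,2]>150)&(W[...,2]<130)&(W[...,1]<0)
    P=W[white]; print('plate n',len(P),'z',np.percentile(P[:,2],[5,50,95]).round(1)); 
    zp=np.median(P[:,2])
    (c,s,a)=cv2.minAreaRect(P[:,:2].astype(np.float32)); print('plate rect',c,s,a)
    ck=inb&(W[...,2]>zp+5)&(W[...,2]<zp+22)&(W[...,1]<-40)&~red
    nn,L,st,ce=cv2.connectedComponentsWithStats(ck.astype(np.uint8))
    for i in range(1,nn):
        if st[i,4]>60: 
            Q=W[L==i]; (cc,r)=cv2.minEnclosingCircle(Q[:,:2].astype(np.float32)); print('blob',st[i],ce[i].round(1),'mean',Q.mean(0).round(1),'circ',np.round(cc,1),round(r,1),'hsv',np.median(hsv[L==i],0))
run(sys.argv[1])
E
python3 meas.py top1
python3 -c "
from h import *
o=bot.get_obs(); print(Ro.from_euler('xyz',o['tcp_rot']).as_matrix().round(3),o['time'])"
```

```text
red n 5034 [429. -35. 122.] [666.  82. 171.]
flap centre [545.9  23.2 146.4] normal [ 0.029 -0.375  0.926] slope deg 22.1
red rect (547.92724609375, 23.32028579711914) (233.52822875976562, 102.08744812011719) 4.545243263244629
plate n 5438 z [115.9 118.7 121.6]
plate rect (557.2564697265625, -109.58772277832031) (236.65225219726562, 131.46388244628906) 4.280090808868408
blob [387 133  44   7 101] [408.7 135.8] mean [676.8 -87.6 125.8] circ [674.  -87.1] 46.2 hsv [ 90.   2. 130.]
blob [404 146  22  21 356] [414.5 155.8] mean [630.7 -97.8 130.5] circ [631.6 -98.4] 22.7 hsv [11. 89. 24.]
blob [403 180  22  21 371] [413.3 189.9] mean [556.9 -92.8 130.3] circ [558.3 -93.2] 23.6 hsv [ 15. 151. 153.]
blob [409 217  22  21 370] [419.4 226.9] mean [ 477.9 -103.   130.6] circ [ 478.5 -103.7] 22.9 hsv [ 15. 149. 155.]
blob [419 244  39   6 100] [437.6 246.6] mean [ 436.8 -140.5  125.6] circ [ 436.9 -141.1] 39.8 hsv [ 60.   2. 129.]
[[ 0.     0.428  0.904]
 [ 0.     0.904 -0.428]
 [-1.     0.     0.   ]] 1.5
```

```bash
python3 -m handwheel '[[[0,0,0,-0.104],[0,0,0,-0.104],[0,0,0,-0.104],[0,0,0,-0.104],[0,0,0,-0.104]]]' 1; python3 -m handwheel '[[[0,-2,1.2,0],[0,-3.3,2.05,0],[0,-3.3,2.05,0],[0,-3.3,2.05,0],[0,-3.3,2.05,0],[0,-3.3,2.05,0],[0,-3.3,2.05,0],[0,-3.3,2.05,0]]]'
```

```text
time: 1.92
tool_pos: [224.9, 474.4, 226.7]
tcp_rot: [1.6, 1.571, 1.682]
contact_force: [-0.9, 0.1, 0.6]
grip_width: 91.9
time: 2.58
tool_pos: [400.2, 234.5, 227.0]
tcp_rot: [0.398, 1.57, 0.475]
contact_force: [1.1, 0.2, 0.7]
grip_width: 91.6
```

```bash
python3 -m handwheel '[[[0,-3.3,2.05,0],[0,-3.3,2.05,0],[0,-3.3,2.05,0],[0,-3.3,2.05,0],[0,-3.3,2.05,0],[0,-3.3,2.05,0],[0,-3.3,2.05,0],[0,-3.3,2.05,0]]]';  python3 -m handwheel '[[[0,-3.3,2.05,0],[0,-2.2,1.3,0],[0,-1.2,0.7,0],[0,0,0,0],[0,0,0,0]]]'; python3 - <<'E'
from h import *
p,d,m=snap('wrist','w2'); o=bot.get_obs(); print(o['tool_pos'],Ro.from_euler('xyz',o['tcp_rot']).as_matrix().round(3),o['joint_positions'].round(2),o['time'])
E
python3 meas.py w2
```

```text
time: 3.25
tool_pos: [584.1, -16.3, 226.8]
tcp_rot: [0.613, 1.571, 0.69]
contact_force: [1.7, 0.1, 0.1]
grip_width: 91.8
time: 3.67
tool_pos: [628.6, -78.4, 226.1]
tcp_rot: [2.508, 1.57, 2.584]
contact_force: [0.1, 0.7, 0.0]
grip_width: 91.8
[628.27939467 -77.52611336 226.40774097] [[-0.001 -0.077  0.997]
 [ 0.001  0.997  0.077]
 [-1.     0.001 -0.001]] [-0.24  0.55  1.2   0.    1.4  -1.89] 3.7167
red n 58828 [476. -34. 121.] [671.  83. 172.]
flap centre [553.8  27.2 149. ] normal [ 0.03  -0.373  0.927] slope deg 22.0
red rect (569.4073486328125, 26.379066467285156) (196.0386962890625, 105.83526611328125) 4.4678850173950195
plate n 31830 z [119.  120.3 126.2]
plate rect (580.1905517578125, -92.49971771240234) (204.2025909423828, 161.91000366210938) 4.690963268280029
blob [ 255    0   76   39 2227] [293.   15.7] mean [ 491.2 -102.5  131.8] circ [ 482.4 -103.5] 22.3 hsv [ 16. 162. 233.]
blob [ 266   98   71   73 4043] [301.1 133.8] mean [558.  -93.3 132.1] circ [558.4 -93.4] 22.8 hsv [ 15. 169. 131.]
blob [ 254  212   66   64 3300] [286.6 243.8] mean [630.9 -98.3 132. ] circ [632.4 -98.5] 23.0 hsv [ 12. 112.  13.]
blob [ 214  300  151    9 1104] [289.6 304.7] mean [677.9 -93.9 126.8] circ [678.4 -94.3] 54.4 hsv [ 24.   6. 199.]
```

View pics/w2.png

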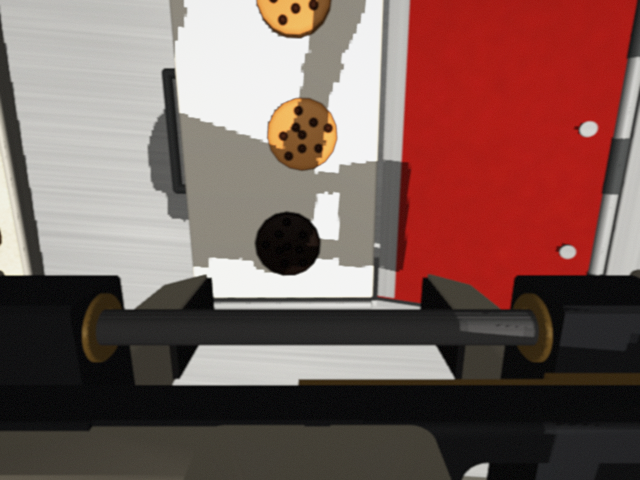

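The wrist view shows the burnt cookie at (287,243), within 1 mm of the top-view estimate. A grey strip lies between the white plate (ends near column 377) and the red (starts near 405). I'll profile it to find the lip.

```bash
python3 - <<'E'
from h import *
d,m=load('w2'); im=cv2.imread('pics/w2.png')
C=np.array([632.0,-98.5]);e=np.array([-.077,.997]);f=np.array([-.997,-.077]);
for u in list(range(180,200,4))+list(range(360,425,4))+[500,590]:
    v=140; P=px(m,u,v,d[v,u]); print(u,im[v,u],P.round(1),'along e rel cookie',round((P[:2]-C)@e,1))
E
```

```text
180 [91 94 94] [ 571.2 -215.5   -0.8] along e rel cookie -112.0
184 [125 138 142] [ 567.7 -171.4  120. ] along e rel cookie -67.7
188 [127 137 142] [ 567.5 -168.6  120.2] along e rel cookie -65.0
192 [127 138 142] [ 567.3 -165.9  120.4] along e rel cookie -62.2
196 [125 136 141] [ 567.1 -163.3  120.1] along e rel cookie -59.6
360 [243 243 243] [558.8 -54.2 119.1] along e rel cookie 49.8
364 [243 244 244] [558.6 -51.6 119.9] along e rel cookie 52.4
368 [244 243 243] [558.3 -48.9 119.7] along e rel cookie 55.1
372 [244 244 243] [558.2 -46.4 121.1] along e rel cookie 57.6
376 [236 241 242] [557.9 -43.5 119.1] along e rel cookie 60.5
380 [103 104 106] [556.5 -23.7  11.9] along e rel cookie 80.4
384 [164 168 168] [557.6 -38.9 123.2] along e rel cookie 65.2
388 [190 192 194] [557.4 -36.2 123.1] along e rel cookie 67.9
392 [188 192 192] [557.2 -34.1 125.8] along e rel cookie 70.0
396 [192 195 196] [557.  -31.6 126.3] along e rel cookie 72.5
400 [186 190 190] [556.8 -29.2 127.4] along e rel cookie 74.9
404 [ 25  29 171] [556.6 -26.4 126.4] along e rel cookie 77.7
408 [ 19  26 172] [556.4 -24.1 127.5] along e rel cookie 80.0
412 [ 21  29 175] [556.3 -21.9 129.4] along e rel cookie 82.2
416 [ 21  27 175] [556.1 -19.4 129.7] along e rel cookie 84.7
420 [ 23  28 175] [555.9 -17.4 131.8] along e rel cookie 86.7
424 [ 21  28 173] [555.7 -14.8 131.4] along e rel cookie 89.3
500 [ 24  29 173] [552.6  25.6 148.7] along e rel cookie 129.9
590 [ 21  27 174] [549.4  68.3 164.3] along e rel cookie 172.7
```

```bash
python3 -m handwheel '[[[0,-0.33,0.22,0],[2,0,0,0],[2.5,0,0,0],[2.5,0,0,0],[1,0,0,0],[0,0,0,0]]]';python3 - <<'E'
from h import *
p,d,m=snap('wrist','w3'); p,d,m=snap('side','s3');o=bot.get_obs(); print(o['tool_pos'],o['contact_force'])
E
```

```text
time: 4.22
tool_pos: [629.6, -80.0, 144.3]
tcp_rot: [2.786, 1.566, 2.865]
contact_force: [-0.5, 0.6, 0.3]
grip_width: 91.5
[631.59992845 -80.76027488 147.81772087] [-0.30517097  0.38627629  1.19518804]
```

View pics/w3.png

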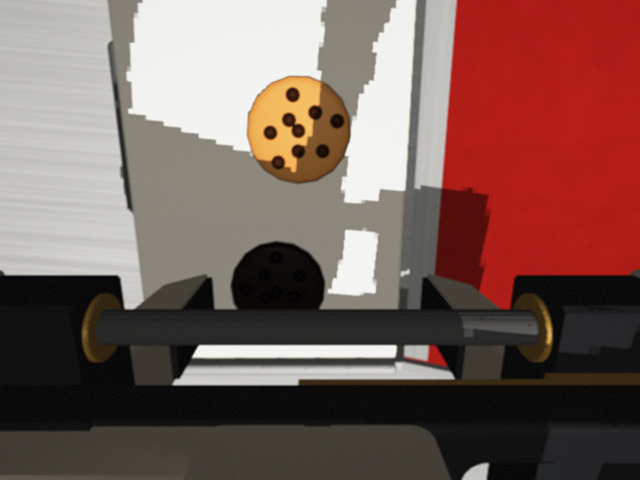

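View pics/s3.png

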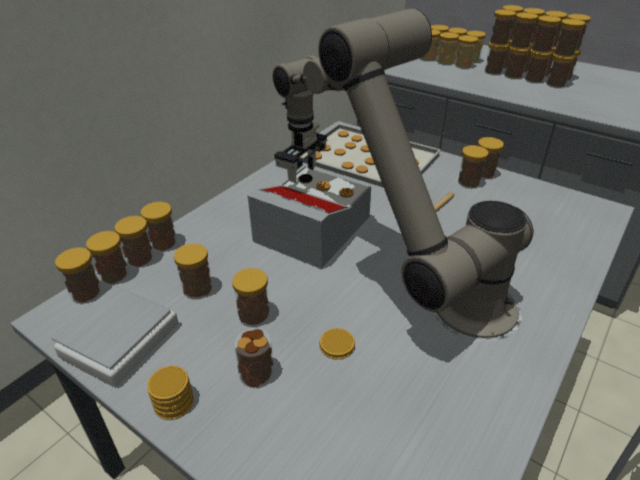

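The fingers straddle the burnt cookie at (278,288) along the push line, and nothing is touching yet. Now down onto the flap and over the plate.

```bash
python3 -m handwheel '[[[0.7,0,0,0],[0.7,0,0,0],[0.5,0,0,0],[0.3,0,0,0],[0,0,0,0],[0,0,0,0]]]';python3 - <<'E'
from h import *
p,d,m=snap('wrist','w4');o=bot.get_obs(); print(o['tool_pos'],o['contact_force'],o['grip_width'])
E
```

```text
time: 4.82
tool_pos: [631.2, -81.2, 124.6]
tcp_rot: [2.414, 1.571, 2.491]
contact_force: [0.1, -0.2, -0.3]
grip_width: 92.0
[631.33479668 -81.29203638 124.87132275] [ 0.43139416 -0.31226472  0.00888781] 92.1425594479788
```

View pics/w4.png

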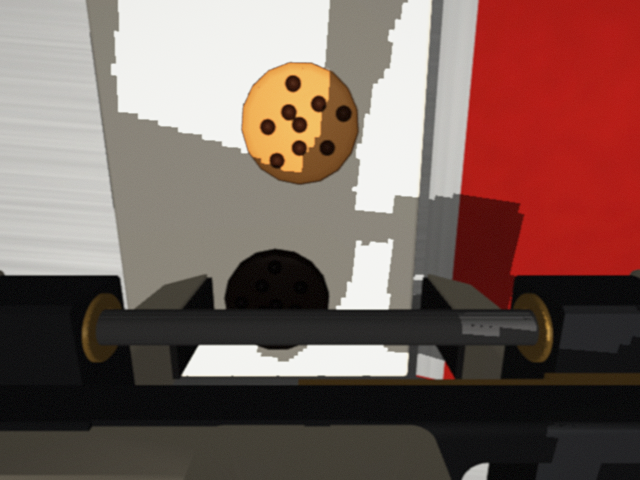

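```bash
python3 -m handwheel '[[[0,0.4,0,0],[0,0.4,0,0],[0,0.4,0,0],[0,0.4,0,0],[0,0.4,0,0],[0,0,0,0]]]';python3 - <<'E'
from h import *
p,d,m=snap('wrist','w5');o=bot.get_obs(); print(o['tool_pos'],o['contact_force'],o['grip_width'])
E
```

```text
time: 5.37
tool_pos: [629.9, -60.6, 125.2]
tcp_rot: [-0.172, 1.57, -0.095]
contact_force: [0.1, -1.7, 3.1]
grip_width: 91.8
[629.91822411 -60.65443922 125.14430131] [ 1.15345947 -0.12928605  3.26460801] 91.93253181993768
```

View pics/w5.png

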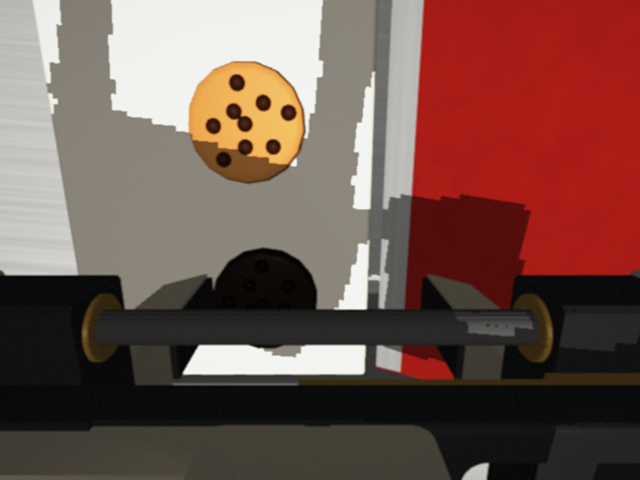

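The cookie now rides ahead of the trailing finger at (264,295), and the flap has been contacted (about 3 N). I'll read the flap angle from depth.

```bash
cat > fl.py <<'E'
from h import *
import sys
exec(open('meas.py').read().split('def run')[0])
def flap(tag):
    d,m=load(tag); im=cv2.imread(f'pics/{tag}.png'); W=cloud(d,m); hsv=cv2.cvtColor(im,cv2.COLOR_BGR2HSV)
    red=((hsv[...,0]<6)|(hsv[...,0]>174))&(hsv[...,1]>150)&(d>0)&(W[...,2]>20)
    red=cv2.erode(red.astype(np.uint8),np.ones((5,5)))>0
    R=W[red]; n=np.linalg.svd((R-R.mean(0))[::20],full_matrices=False)[2][2]; n*=np.sign(n[2])
    print('open rad',round(np.arccos(n[2])-np.radians(22),3), n.round(3))
    dk=(hsv[...,2]<60)&(W[...,2]>124)&(W[...,2]<140)
    C=np.array([632.0,-98.5]); e=np.array([-.077,.997])
    if dk.sum()>50:
        Q=W[dk]; s=(Q[:,:2]-C)@e-64.5; print('dark x in lip: max',np.percentile(s,[2,98]).round(1),'z',np.median(Q[:,2]).round(1),dk.sum())
flap(sys.argv[1])
E
python3 fl.py w4; python3 fl.py w5
```

```text
open rad -0.001 [ 0.03  -0.372  0.928]
dark x in lip: max [-94.1  -0.8] z 132.1 7074
open rad 0.051 [ 0.033 -0.42   0.907]
dark x in lip: max [-72.4  19.8] z 132.2 6852
```

```bash
python3 -m handwheel '[[[0.1,0.3,0,0],[0.1,0.3,0,0],[0,0.3,0,0],[0,0.3,0,0],[0,0.3,0,0],[0,0.3,0,0],[0,0.3,0,0],[0,0.3,0,0]]]';python3 - <<'E'
from h import *
p,d,m=snap('wrist','w6');o=bot.get_obs(); print(o['tool_pos'],o['contact_force'],o['grip_width'])
E
python3 fl.py w6
```

```text
time: 6.08
tool_pos: [627.8, -37.7, 122.7]
tcp_rot: [-1.707, 1.57, -1.63]
contact_force: [-0.8, -6.9, 2.9]
grip_width: 91.9
[627.69184229 -37.09522292 122.63882942] [ 0.20978685 -5.67427946  2.7740578 ] 91.79774818920814
open rad 0.188 [ 0.043 -0.54   0.841]
dark x in lip: max [-63.1  42.9] z 132.1 6951
```

View pics/w6.png

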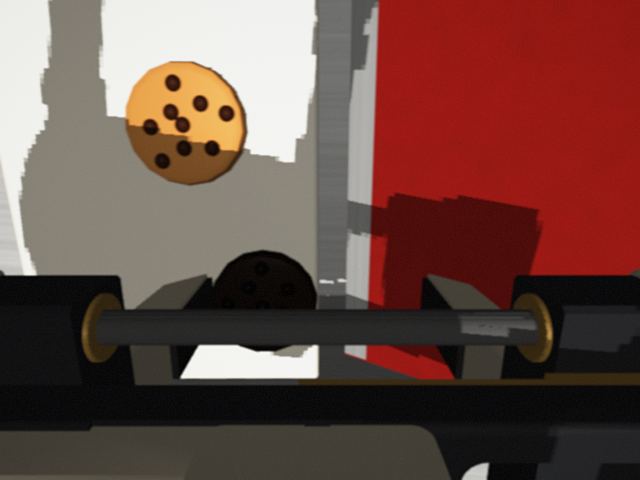

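The cookie's front edge at (316,295) has reached the plate edge and the flap is at 0.19 rad. I'll continue slowly.

```bash
python3 -m handwheel '[[[0,0.2,0,0],[0,0.2,0,0],[0,0.2,0,0],[0,0.2,0,0],[0,0.2,0,0],[0,0.2,0,0],[0,0.2,0,0],[0,0.1,0,0]]]';python3 - <<'E'
from h import *
p,d,m=snap('wrist','w7');o=bot.get_obs(); print(o['tool_pos'],o['contact_force'],o['grip_width'])
E
python3 fl.py w7
```

```text
time: 6.8
tool_pos: [626.7, -23.4, 122.7]
tcp_rot: [-1.617, 1.569, -1.54]
contact_force: [0.4, -8.9, 2.6]
grip_width: 91.7
[626.63966813 -23.29230562 122.68293201] [ 0.25347989 -8.06714336  2.65927921] 91.962271699669
open rad 0.291 [ 0.049 -0.623  0.781]
dark x in lip: max [-63.6  57.2] z 132.2 7232
```

View pics/w7.png

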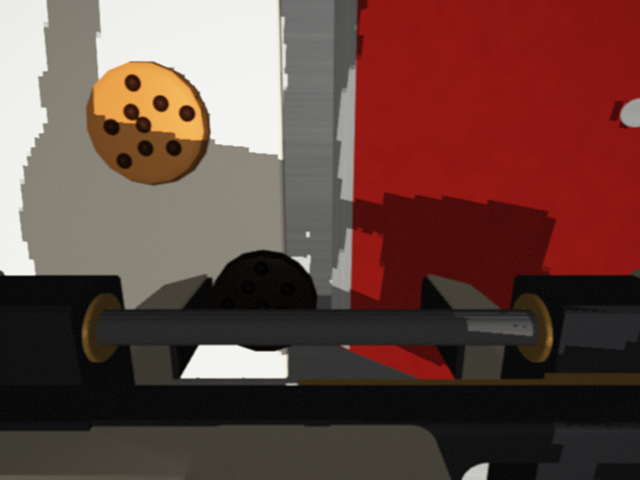

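Flap at 0.29 rad, with the cookie overhanging the edge (cookie at 263, plate edge at 285). I'll creep on so it tips.

```bash
python3 -m handwheel '[[[0,0.1,0,0],[0,0.1,0,0],[0,0.1,0,0],[0,0.1,0,0],[0,0.1,0,0],[0,0.1,0,0],[0,0.1,0,0],[0,0.1,0,0]]]'; python3 -m handwheel '[[[0,0.15,0,0],[0,0.15,0,0],[0,0.15,0,0],[0,0.15,0,0],[0,0,0,0]]]';python3 - <<'E'
from h import *
p,d,m=snap('wrist','w8');o=bot.get_obs(); print(o['tool_pos'],o['contact_force'],o['grip_width'])
E
python3 fl.py w8
```

```text
time: 7.52
tool_pos: [626.1, -16.1, 122.7]
tcp_rot: [-1.604, 1.568, -1.527]
contact_force: [-0.1, -11.4, 1.5]
grip_width: 91.9
time: 7.93
tool_pos: [625.7, -10.9, 122.8]
tcp_rot: [-1.554, 1.567, -1.477]
contact_force: [0.3, -13.6, 1.7]
grip_width: 91.9
[625.72106686 -10.9680137  122.85040411] [  0.70391806 -11.96784672   2.61475179] 91.68082876379489
open rad 0.413 [ 0.056 -0.713  0.699]
dark x in lip: max [-63.7  69.7] z 131.7 7406
```

View pics/w8.png

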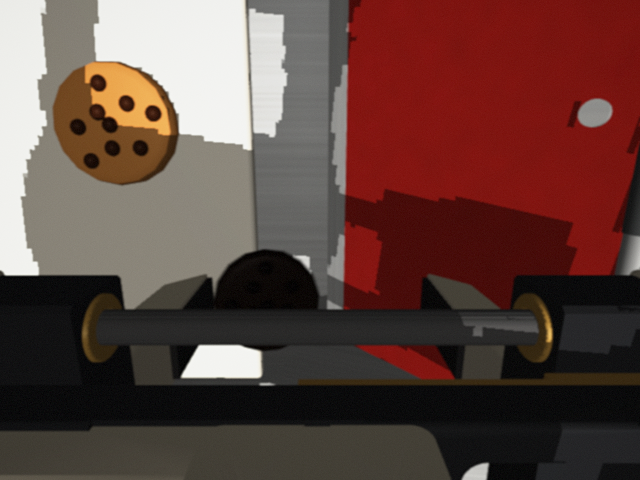

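```bash
python3 -m handwheel '[[[0,0.15,0,0],[0,0.15,0,0],[0,0.15,0,0],[0,0.15,0,0],[0,0.15,0,0],[0,0.15,0,0],[0,0,0,0],[0,0,0,0]]]';python3 - <<'E'
from h import *
p,d,m=snap('wrist','w9');o=bot.get_obs(); print(o['tool_pos'],o['contact_force'],o['grip_width'])
E
python3 fl.py w9
```

```text
time: 8.65
tool_pos: [625.1, -3.6, 122.6]
tcp_rot: [-1.595, 1.565, -1.519]
contact_force: [1.2, -19.2, 0.5]
grip_width: 91.5
[625.10788586  -3.56959187 122.56051659] [  1.76529053 -18.7283926   -0.05479921] 91.78111681862906
open rad 0.535 [ 0.062 -0.793  0.606]
dark x in lip: max [-65.4  79. ] z 133.2 2541
```

View pics/w9.png

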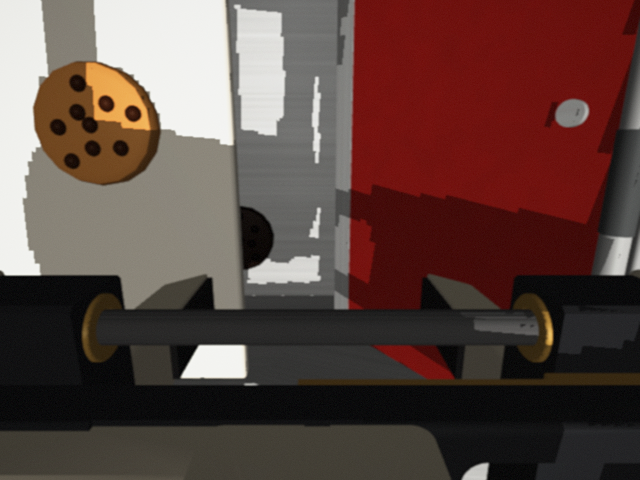

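The cookie has dropped: it shows at (255,238), on the box floor and partly under the plate. Now I back out along the same line and lift.

```bash
python3 - <<'E'
from h import *
d,m=load('w9'); print(px(m,257,238,d[238,257]).round(1))
E
python3 -m handwheel '[[[0,-1,0,0],[0,-1,0,0],[0,-1,0,0],[0,-1,0,0],[0,-1,0,0],[0,-1,0,0],[0,-1,0,0],[0,-0.7,0,0]]]'; python3 -m handwheel '[[[0,0,0,0],[-1,0,0,0],[-2,0,0,0],[-3,0,0,0],[-3,0,0,0],[-1,0,0,0],[0,0,0,0],[0,0,0,0]]]';python3 - <<'E'
from h import *
p,d,m=snap('wrist','w10');p,d,m=snap('top','t10');o=bot.get_obs(); print(o['tool_pos'],o['contact_force'],o['grip_width'])
E
python3 fl.py w10; python3 meas.py w10
```

```text
[626.  -45.   25.1]
time: 9.37
tool_pos: [630.8, -76.3, 122.7]
tcp_rot: [1.74, 1.57, 1.817]
contact_force: [1.1, 0.6, 3.2]
grip_width: 92.1
time: 10.03
tool_pos: [630.5, -75.7, 222.2]
tcp_rot: [2.516, 1.57, 2.593]
contact_force: [-0.1, -0.5, -0.0]
grip_width: 91.7
[629.81759985 -75.76039963 220.50867237] [-0.47503124 -0.23790471 -0.53952161] 91.79776197792107
open rad -0.001 [ 0.029 -0.373  0.928]
dark x in lip: max [-65.3  23.3] z 133.7 479
red n 59703 [479. -34. 125.] [668.  83. 171.]
flap centre [555.8  27.  148.8] normal [ 0.03  -0.373  0.927] slope deg 22.0
red rect (569.375732421875, 26.38516616821289) (189.07278442382812, 106.22980499267578) 4.411718845367432
plate n 32210 z [119.  120.3 126.1]
plate rect (581.6793212890625, -92.81934356689453) (200.26271057128906, 161.01705932617188) 4.460930347442627
blob [ 251    0   76   33 1820] [288.9  13.2] mean [ 493.1 -102.2  131.6] circ [ 484.7 -103.2] 22.0 hsv [ 17.  161.  236.5]
blob [ 262   93   72   75 4189] [297.1 130.1] mean [558.  -93.2 132.1] circ [558.3 -93.4] 22.9 hsv [ 15. 169. 131.]
blob [ 214  300  148    8 1024] [287.3 304. ] mean [677.7 -92.6 126.8] circ [678.1 -92.7] 52.8 hsv [ 24.   5. 200.]
```

View pics/w10.png

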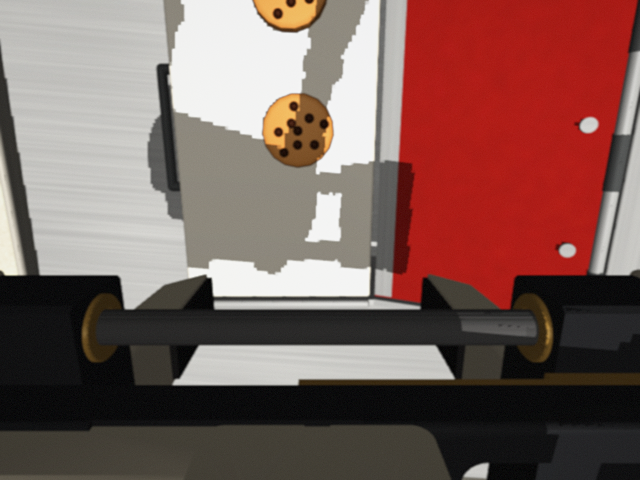

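View pics/t10.png

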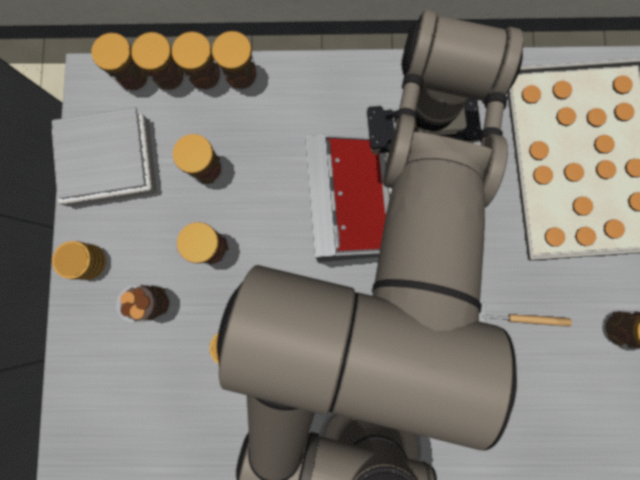

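The flap is shut (0.00 rad), and the burnt cookie is gone from the plate. Good cookie 1 at (298,130) hasn't moved, and the jars are where they were. The arm is clear of everything.

```bash
python3 -m handwheel '[[[0,0,0,0],[0,0,0,0],[0,0,0,0]]]'; python3 - <<'E'
from h import *
print(bot.get_obs()['time'],bot.close_job())
E
```

```text
time: 10.38
tool_pos: [630.5, -76.2, 221.6]
tcp_rot: [2.771, 1.569, 2.848]
contact_force: [-0.3, -0.3, 1.1]
grip_width: 91.9
the job is handed in; nothing more can be done
10.3833 None
```

The burnt cookie is in the reject box and the flap has sprung shut. I handed the job in at 10.4 s of the 35 s allowed, and no verdict was reported.

**What I did:** With the gripper fully open, I straddled the cookie along the push direction. The leading finger held the flap in while the trailing finger pushed the cookie over the lip. The flap measured about 0.29 rad while the cookie was still on the plate and 0.54 rad by the time it had dropped. I then backed out along the same line and lifted clear.

**Last checks:**
- **Burnt cookie:** seen on the box floor, with its top 95 mm below the plate. This was before I backed out; it can't be seen with the flap shut.
- **Flap:** shut, measured at 0.00 rad.
- **Good cookies:** the nearer one is within 0.2 mm of where it was. The other is cut off at the picture's edge, and nothing came near it.
- **Jars, loose cap and spatula:** both capped jars and the open jar look unmoved in the top view. The arm hid most of the cap and the spatula's blade, but it never went near either.
- **Robot:** the force reading is at noise level and it touches nothing.

**Not measured or not as expected:**
- **Force on the cookie:** I could not measure it directly. The wrist peaked at about 19 N, which I take to be mostly the flap spring.
- **Flap angle:** the flap opened less per millimetre than I first estimated, because the fingertips are thinner than their backs. I lowered the tips 2 mm to make up for it.

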